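Find the full cassette by weight and push it into the loading bay

ROBOT

A 7-joint arm with a two-finger parallel gripper is mounted at the origin on a cart in front of the work surface, level with it; the furniture and walls round the work are solid. World frame = base frame: x ahead of the robot, y to its left, z up, the work surface at z = 0. Lengths are in m, angles in rad, forces in N, time in s.
With the tool pointing down it reaches from about 0.425 to 0.925 m from the base axis. Payload 6.8 kg.
Tool frame: the origin (TCP) lies at the very end of the fingers, on their centre line; the grasp point (between the pads) lies 19 mm behind it; z points along the fingers, y is the direction in which the jaws open and shut (so a half turn about z gives the same grasp; the last joint's range is limited). The gripper opens to 88 mm and grips with 3 to 60 N. Pads are 20 mm wide; open, the fingers measure 115 mm over their backs; the gripper's body (75 mm by 178 mm) begins 61 mm behind the grasp point.
Start: joints at [-1.424, 0.477, 0.022, 1.555, -0.011, 1.109, -0.083], TCP at [0.17, 0.653, 0.223] pointing down, gripper open.
Joint ranges: [-2.96, 2.96], [-0.34, 2.1], [-1.41, 1.46], [0.24, 2.44], [-1.37, 4.51], [0.17, 1.92], [-2.96, 2.96]. Speed limits (rad/s): [2.39, 2.39, 3.14, 3.14, 3.14, 3.14, 3.14].

INTERFACE

Orientations are given as a unit quaternion [x, y, z, w].
In Python, from bench import telemetry, get_image, get_calibration, bot gives the robot as it stands.
- The arm moves only by the tool jog_arm, never from a script. Its arguments are lists of equal length, an entry for each row: "delta_rot": the turn, a rotation vector about the world's x, y, z in units of 6 degrees (1.0 is 6 degrees), a list of three; "offset": the shift along the world's x, y, z in mm, a list of three; "jaw": the opening in per cent of the stroke, from 0 (shut) to 100 (fully open). A call has 1 to 10 rows; each row shifts and turns the commanded pose from where the row before left it; what a row does not reach is not made up. A row lasts 1/12 s, in which the tool goes at most 41.7 mm and 7.16 degrees, less where a joint would pass 70% of its speed; a pose out of reach is approached as far as the arm can. A call is refused whole if a number of a shift passes 41.7 or a number of a turn 1, either way. A call with a gripper value outside its range is refused whole. The fingers move at their own pace and stop on an object; the grip force is fixed at half the most. Time passes only in rows, so rows that do not move let the fingers close. It gives the time, the measured TCP pose, the force and the opening at its end, in the units of the state.
- telemetry.get_obs(): the state, without advancing time (a new reading comes with each control period).
- get_image(name): name is "scene" or "side" or "wrist"; returns (picture, depth): 400x640x3 uint8, blue, green, red; 400x640 float32, m along the optical axis (not along the pixel's ray), 0 where there is no reading.
- get_calibration(name): a dict with "vertical_fov" (degrees; the focal length in pixels is half the picture's height over the tangent of half this angle, whatever the lens; pixels are square), "cx", "cy" (the principal point, pixels), "rvec" (rotation vector, rad) and "tvec" (3), from world to camera coordinates, as OpenCV has them. Camera axes: x right, y down, z forward; pixel columns grow to the right and rows downward; lengths in m; the calibration is good to about 2 mm. A picture is of the moment at which its call begins: read the wrist's pose just before it. get_calibration takes no time and is no camera call; for the wrist camera it gives the pose at the moment of the call.
- bot.hand_in(): hands the job in, once; it reports no verdict.
The state is a dict: "time": time; "joint_positions": joint angles; "joint_vel": joint speeds; "effort": joint torques, N m; "eef_pos": TCP position; "eef_rot": TCP orientation; "wrist_force": force on the tool from outside, world axes, zero at the start; "ft_torque": the same for the moment, N m; "finger_gap": finger opening in m.
Only numpy, scipy, OpenCV 4.12 (cv2) and the standard library are available. Lean on these libraries where they do the work, as an engineer would, in place of code of your own. Each camera call takes 0.05 s, during which the arm holds its last target. There are 200 camera calls.

TASK

One of the three identical closed cassettes is still full and clearly heavier than the two empties. Working from left to right, lift each one clear of the worktop to feel its weight, putting the empties back down where they stood; then set the full one lengthwise on the bay's tray and push it in under the hood until it rests against the back stop. Do not tip a cassette over or shove the other things on the bench about.

Things in the scene. Friction and masses are not known exactly. Their poses are not given: they have to be found in the camera images.
- cassette_left_center (a point): closed opaque cassette, white with green lid, a plain block 110 mm long (x), 50 wide (y), 62 high, upright on the worktop; all three look the same. Empties weigh 0.25 kg, the full one 0.6 to 0.8 kg; any of the three may be the full one. This point is its centre, 31 mm above its underside. The leftmost of the three, seen from the robot (+y).
- cassette_middle_center (a point): closed opaque cassette, white with green lid, a plain block 110 mm long (x), 50 wide (y), 62 high, upright on the worktop; all three look the same. Empties weigh 0.25 kg, the full one 0.6 to 0.8 kg; any of the three may be the full one. This point is its centre, 31 mm above its underside. The middle one of the three.
- cassette_right_center (a point): closed opaque cassette, white with green lid, a plain block 110 mm long (x), 50 wide (y), 62 high, upright on the worktop; all three look the same. Empties weigh 0.25 kg, the full one 0.6 to 0.8 kg; any of the three may be the full one. This point is its centre, 31 mm above its underside. The rightmost of the three (-y).
- cassette_left: the same cassette (left); origin at the centre of its underside
- cassette_middle: the same cassette (middle); origin at the centre of its underside
- cassette_right: the same cassette (right); origin at the centre of its underside
- bay: fixed loading bay, left of the cassettes: a tray whose far end is a white channel with a grey hood. Origin at worktop height; x runs along the centre line into the channel, z up. Channel 62 mm wide, x = 35 mm to the back stop at x = 115 mm. Hood underside 76 mm, top 85 mm above the worktop, over x = 34 to 128 mm: cassettes go in level from the front. Flared guides, 46 mm high, at x = 5 to 37 mm
- bay_home (a point): point on the bay's centre line, at x = 60 mm in the bay's frame, 37 mm above the worktop: the centre of a cassette lying lengthwise on the tray against the back stop (its near end is then at x = 5 mm, just in front of the guides)
- bay_tray: the bay's flat metal tray, fixed to it, 262 x 100 mm, its top 6 mm above the worktop; same axes as the bay; origin at the centre of its underside, at x = -4 mm in the bay's frame. From its front edge (bay x = -135 mm) to the guides it is open and free
- rack_amber: amber tube rack, 74 x 191 x 30 mm, beside the fixed analyser with the red cover, which fills the right of the worktop (world y below -0.36, x above 0.40, up to 0.30 m high; keep the arm clear of it); a bystander; origin at the centre of its underside
- mouse: black computer mouse, 113 x 62 x 42 mm; a bystander; origin at the centre of its underside
- dye_bottle: small brown bottle with a red cap, 22 mm across, 48 mm high; a bystander; origin at the centre of its underside
- tip_box: blue pipette tip box, 87 x 120 x 63 mm; a bystander; origin at the centre of its underside

How it is judged:
By the outcome, as a careful person would: the job done as asked, in the order asked, and still so for the second after the job is handed in, with the robot touching nothing.
It also fails if it takes over 72 s, if anything falls off the work surface, if the arm or the gripper's body presses on something with over 40 N, if the wrist force passes 120 N, or if a joint passes its speed limit or range.

## Working session

There is one attempt and no reset: what is moved stays moved. The work goes in short steps, Python scripts to look and compute and a tool call to move; the robot and the scene stay as the last step left them, time stands still between calls to the robot, and variables do not carry over. Pictures are saved under pics/ and viewed, about 8 in all and at most 12, crops included, and the job is handed in when it is done.

Besides the shell and the picture viewer there is one more tool, called after "Emit:" as name(argument=value, ...) on one line, values as JSON. jog_arm: Moves the arm, as the interface text tells. Its arguments: {"type":"object","properties":{"delta_rot":{"type":"array","items":{"type":"array","items":{"type":"number"}}},"offset":{"type":"array","items":{"type":"array","items":{"type":"number"}}},"jaw":{"type":"array","items":{"type":"number"}}},"required":["delta_rot","offset","jaw"]}

```bash
ls; mkdir -p pics
cat > h.py <<'E'
import numpy as np, cv2
from bench import telemetry, get_image, get_calibration, bot
def cal(n):
    c=get_calibration(n); f=200/np.tan(np.radians(c["vertical_fov"])/2)
    R=cv2.Rodrigues(np.array(c["rvec"],float))[0]; return f,c["cx"],c["cy"],R,np.array(c["tvec"],float).ravel(),c
def cloud(n,d,k):
    f,cx,cy,R,t,_=k; v,u=np.mgrid[0:400,0:640]
    P=np.stack([(u-cx)/f*d,(v-cy)/f*d,d],-1)
    return (P-t)@R   # world
def shot(n,tag):
    k=cal(n); im,d=get_image(n); cv2.imwrite(f"pics/{tag}.png",im); np.savez(f"pics/{tag}.npz",im=im,P=cloud(n,d,k),d=d); return im,d,k
E
python3 - <<'E'
from h import *
for n in("scene","side"):
    im,d,k=shot(n,n+"0"); print(n,k[:3],k[5], "cam at",-k[3].T@k[4])
o=telemetry.get_obs(); print(o)
a=cv2.imread("pics/scene0.png");b=cv2.imread("pics/side0.png")
E
```

```text
pics
scene (np.float64(498.43168880425156), 308.46170721327724, 198.76027474913369) {'vertical_fov': 43.72709650312064, 'cx': 308.46170721327724, 'cy': 198.76027474913369, 'rvec': array([ 2.08532787, -0.81264418,  0.41236817]), 'tvec': array([-0.37080168,  0.33727522,  1.08055215])} cam at [-0.18141388 -0.74235608  0.91369462]
side (np.float64(403.609842485178), 329.0630208213554, 207.08747187143663) {'vertical_fov': 52.71941170415906, 'cx': 329.0630208213554, 'cy': 207.08747187143663, 'rvec': array([ 0.35842277, -2.63331163,  1.44083726]), 'tvec': array([0.62934351, 0.08067175, 1.38238775])} cam at [0.32124898 1.24756907 0.80867025]
{'time': 0.1, 'joint_positions': array([-1.42407814,  0.47768113,  0.02232882,  1.5563145 , -0.01149674,
        1.10926776, -0.08309066]), 'joint_vel': array([ 0.00084757, -0.00176024,  0.00161   , -0.00411278,  0.00096236,
       -0.00036727,  0.00036141]), 'effort': array([ 3.81866586e-03, -5.84096718e+01,  1.53983563e+00, -2.73317045e+01,
       -5.42296004e-02,  1.30960296e-02,  3.88759190e-05]), 'eef_pos': array([0.17001821, 0.65270405, 0.22181909]), 'eef_rot': array([ 1.27043052e-01,  9.91896904e-01, -7.70098466e-04, -4.49223085e-05]), 'wrist_force': array([-0.70831347, -0.3113971 ,  0.32981668]), 'ft_torque': array([ 0.01956219,  0.04471195, -0.01994821]), 'finger_gap': 0.08736583642524358}
```

View pics/scene0.png

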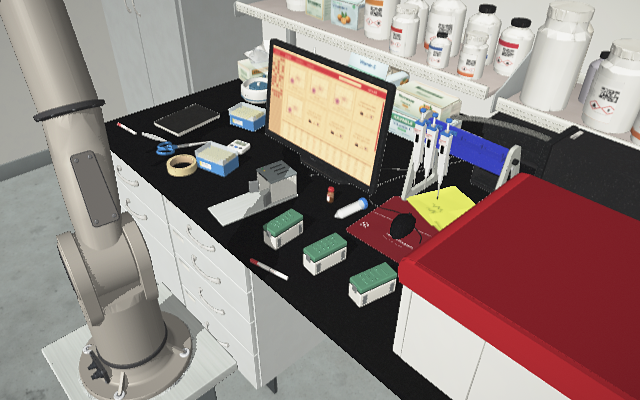

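View pics/side0.png

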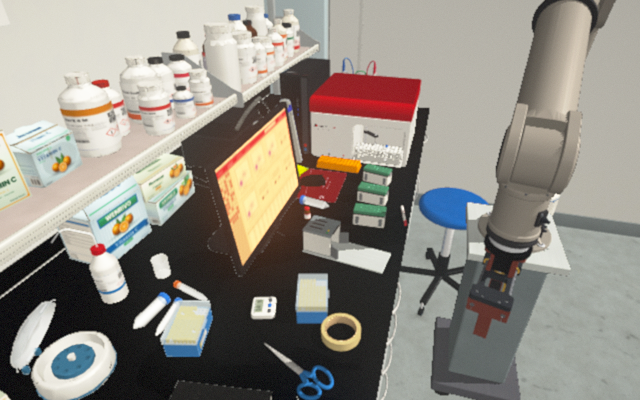

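The scene view shows cassettes at about (282,230), (325,253) and (372,284). The bay hood is at (277,180), with its tray towards (225,208). The monitor is behind them and the red-covered analyser is on the right. The side view shows the same layout: cassettes at (375,175)–(370,215), hood at (320,235), tray at (365,258).

```bash
cat > m.py <<'E'
from h import *
def rect(p):
    r=cv2.minAreaRect((p[:,:2]*1000).astype(np.float32)); (c,(w,h),a)=r
    if w<h: w,h,a=h,w,a+90
    a=(a+90)%180-90
    return np.round(c,1),round(w,1),round(h,1),round(a,1)
if __name__=="__main__":
  for n in("scene0","side0"):
    z=np.load(f"pics/{n}.npz"); im,P=z["im"],z["P"]
    hsv=cv2.cvtColor(im,cv2.COLOR_BGR2HSV)
    m=cv2.inRange(hsv,(65,70,40),(92,255,255))
    k,l,s,_=cv2.connectedComponentsWithStats(m)
    for i in range(1,k):
        if s[i,4]<150: continue
        p=P[l==i]; 
        q=p[(abs(p[:,2]-.062)<.008)]
        if len(q)>100: print(n,"green",s[i],np.median(p[:,2]).round(4),rect(q),np.percentile(q[:,2],[5,95]).round(4))
    # bay region: points by height
    box=(P[...,0]>.3)&(P[...,0]<.9)&(P[...,1]>-.1)&(P[...,1]<.4)
    for nm,lo,hi in(("tray",.003,.010),("hoodtop",.080,.090)):
        mm=(box&(P[...,2]>lo)&(P[...,2]<hi)&(hsv[...,1]<60)&(hsv[...,2]>50)).astype(np.uint8)
        k,l,s,_=cv2.connectedComponentsWithStats(mm)
        for i in range(1,k):
            if s[i,4]>150: print(n,nm,s[i],rect(P[l==i]),np.median(P[l==i][:,2]).round(4))
    # all objects above table
    mm=((P[...,2]>.012)&(P[...,2]<.3)&(P[...,0]>.35)&(P[...,0]<.95)&(abs(P[...,1])<.6)).astype(np.uint8)
    k,l,s,_=cv2.connectedComponentsWithStats(mm)
    for i in range(1,k):
        if s[i,4]>60: 
            p=P[l==i]; print(n,"obj",s[i],np.percentile(p,[1,99],axis=0).round(3).tolist())
E
python3 m.py
```

```text
scene0 green [263 209  40  28 576] 0.0614 (array([483.3,  81.4]), 110.9, 53.2, 2.4) [0.0565 0.065 ]
scene0 green [303 232  44  31 680] 0.0615 (array([498.8, -69.8]), 109.4, 53.3, -4.6) [0.056  0.0649]
scene0 green [349 262  48  32 808] 0.0619 (array([ 506.4, -224. ]), 108.0, 51.2, -11.4) [0.0571 0.0651]
scene0 tray [ 208  187   90   39 1169] (array([520.3, 267.6]), 264.5, 106.2, -8.3) 0.0062
scene0 hoodtop [256 160  41  23 508] (array([606.1, 258. ]), 96.7, 95.7, -10.5) 0.085
scene0 obj [ 265   64  127  131 9492] [[0.759, 0.002, 0.015], [0.799, 0.503, 0.298]]
scene0 obj [  393   109   241   291 35165] [[0.403, -0.598, 0.018], [0.927, -0.041, 0.293]]
scene0 obj [ 167  140   83   34 1331] [[0.417, 0.446, 0.012], [0.703, 0.593, 0.066]]
scene0 obj [ 249  160   48   46 1329] [[0.53, 0.208, 0.013], [0.65, 0.308, 0.089]]
scene0 obj [327 186   7  14  83] [[0.689, 0.104, 0.012], [0.711, 0.126, 0.05]]
scene0 obj [334 197  34  20 303] [[0.646, 0.008, 0.013], [0.751, 0.045, 0.035]]
scene0 obj [263 208  40  40 974] [[0.429, 0.054, 0.013], [0.537, 0.106, 0.066]]
scene0 obj [390 212  26  26 478] [[
[... 722 characters left out ...]
9 16087] [[0.406, -0.577, 0.016], [0.916, 0.514, 0.296]]
side0 obj [363 164  30  20 423] [[0.451, -0.244, 0.013], [0.561, -0.184, 0.062]]
side0 obj [358 182  31  22 503] [[0.443, -0.086, 0.013], [0.552, -0.032, 0.062]]
side0 obj [300 195  29  13 176] [[0.646, 0.023, 0.012], [0.753, 0.056, 0.03]]
side0 obj [353 203  34  23 594] [[0.429, 0.062, 0.013], [0.536, 0.115, 0.062]]
side0 obj [ 303  216   46   42 1211] [[0.531, 0.22, 0.013], [0.653, 0.316, 0.085]]
side0 obj [ 296  274   66   65 1733] [[0.418, 0.455, 0.013], [0.602, 0.595, 0.063]]
side0 obj [175 281  28  17 119] [[0.855, 0.544, 0.012], [0.948, 0.576, 0.018]]
side0 obj [252 297  24  20 346] [[0.645, 0.528, 0.012], [0.709, 0.596, 0.017]]
```

Emit:
jog_arm(delta_rot=[[0, 0, 0.25], [0, 0, 0.25], [0, 0, 0.25], [0, 0, 0.25], [0, 0, 0.25], [0, 0, 0.25], [0, 0, 0], [0, 0, 0], [0, 0, 0], [0, 0, 0]], offset=[[24, -40, 0], [24, -40, 0], [24, -40, 0], [24, -40, 0], [24, -40, 0], [24, -40, 0], [24, -40, 0], [24, -40, 0], [10, -20, 0], [0, 0, 0]], jaw=[100, 100, 100, 100, 100, 100, 100, 100, 100, 100])

```text
time: 0.93
eef_pos: [0.3545, 0.3416, 0.2225]
eef_rot: [0.053, 0.999, -0.001, 0.0]
wrist_force: [0.5, -0.6, 1.0]
finger_gap: 0.0879
```

Run:
```python
from h import *
np.set_printoptions(precision=4,suppress=True)
o=telemetry.get_obs(); print(o['joint_positions'],o['eef_pos'],o['eef_rot'],o['wrist_force'])
im,d,k=shot("wrist","w1"); print(-k[3].T@k[4],k[3])
```

```text
[-0.9946  0.1748  0.1126  1.9877 -0.0214  0.9818  0.5929] [0.3545 0.3416 0.2225] [ 0.0531  0.9986 -0.0011  0.0002] [ 0.4822 -0.5747  0.9947]
[0.2701 0.3507 0.386 ] [[ 0.1061  0.9944 -0.0016]
 [ 0.9472 -0.1006  0.3046]
 [ 0.3027 -0.0339 -0.9525]]
```

View pics/w1.png

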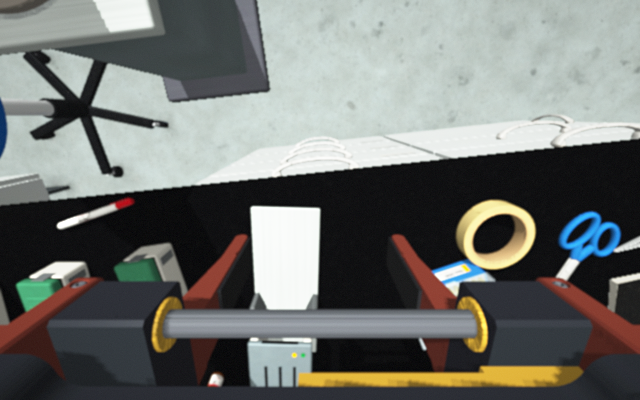

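The wrist view shows the white tray from (250,206) to (320,340), with the guides at (258,305) and (312,305) and the hood below. I'll fit the tray's long edges on its top plane.

Run:
```python
from h import *
k=cal("wrist"); f,cx,cy,R,t,_=k; C=-R.T@t
z=np.load("pics/w1.npz"); im=z["im"]; P=z["P"]
g=cv2.cvtColor(im,cv2.COLOR_BGR2GRAY)
def ray(u,v,h):
    d=R.T@np.array([(u-cx)/f,(v-cy)/f,1]); return (C+d*(h-C[2])/d[2])*1000
L=[];Rr=[]
for v in range(214,292,2):
    x=np.where(g[v,245:330]>150)[0]+245
    L.append(ray(x[0]-.5,v,.006)); Rr.append(ray(x[-1]+.5,v,.006))
for e in(L,Rr):
    e=np.array(e)[:,:2]; vx,vy,x0,y0=cv2.fitLine(e.astype(np.float32),cv2.DIST_HUBER,0,.01,.01).ravel()
    print(np.degrees(np.arctan(vy/vx)),x0,y0, "y@x=480",y0+(480-x0)*vy/vx)
us=[255+5*i for i in range(13)]
F=np.array([ray(u,np.where(g[195:260,u]>150)[0][0]+194.5,.006) for u in us]);print(F[[0,6,12]].round(1))
print(np.median(P[230:270,270:300].reshape(-1,3),axis=0))
```

```text
-7.4068685 457.6812 230.7269 y@x=480 227.82547
-7.5621543 468.10696 331.42203 y@x=480 329.84314
[[383.2 247.9   6. ]
 [389.2 290.9   6. ]
 [395.2 333.9   6. ]]
[0.45780127 0.27714486 0.00789403]
```

Emit:
jog_arm(delta_rot=[[0, 0, 0.15], [0, 0, 0.15], [0, 0, 0.15], [0, 0, 0.15], [0, 0, 0.15], [0, 0, 0.15], [0, 0, 0.15], [0, 0, 0.15], [0, 0, 0.15], [0, 0, 0]], offset=[[14, -28, 0], [14, -28, 0], [14, -28, 0], [14, -28, 0], [14, -28, -10], [14, -28, -10], [14, -28, -15], [14, -28, -15], [18, -34, -10], [0, 0, 0]], jaw=[100, 100, 100, 100, 100, 100, 100, 100, 100, 100])

```text
time: 1.82
eef_pos: [0.483, 0.0837, 0.1609]
eef_rot: [-0.019, 1.0, -0.002, -0.001]
wrist_force: [0.0, -0.4, 1.0]
finger_gap: 0.0879
```

```bash
cat > wm.py <<'E'
import sys
from m import *
np.set_printoptions(precision=4,suppress=True)
o=telemetry.get_obs(); q=o['eef_rot']; print(o['joint_positions'],o['eef_pos'],"yaw",-np.degrees(2*np.arctan2(q[0],q[1])),o['wrist_force'],o['time'])
im,d,k=shot("wrist",sys.argv[1]); f,cx,cy,R,t,_=k; C=-R.T@t
m=cv2.inRange(cv2.cvtColor(im,cv2.COLOR_BGR2HSV),(65,70,40),(92,255,255))
n,l,s,_=cv2.connectedComponentsWithStats(m)
for i in range(1,n):
    if s[i,4]<600: continue
    v,u=np.where(l==i)
    D=np.stack([(u-cx)/f,(v-cy)/f,np.ones(len(u))],-1)@R
    p=C+D*((.062-C[2])/D[:,2])[:,None]; P=np.load(f"pics/{sys.argv[1]}.npz")["P"]
    print(s[i],rect(p),"z",np.median(P[l==i][:,2]))
E
python3 wm.py w2
```

```text
[-0.5562  0.2542  0.2985  2.0658 -0.0955  0.8368  1.4061] [0.483  0.0837 0.1609] yaw 2.1651829995903196 [ 0.0229 -0.3593  0.9636] 1.8167
[ 293  150   52  106 5232] (array([484.6,  83.1]), 109.2, 50.5, 3.3) z 0.0636461104508666
[ 144  155   56  110 5428] (array([497.8, -64.3]), 112.5, 53.2, -6.3) z 0.06353182285161493
[   0  157   55  108 5210] (array([ 508.5, -211.4]), 117.2, 54.6, -17.2) z 0.0632736683980146
```

View pics/w2.png

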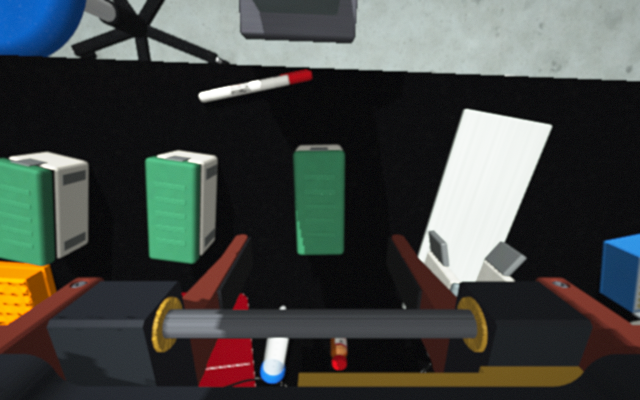

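The left cassette sits between the fingers at (319,200) px, measured at (484.6, 83.1) mm with yaw of about 2.5°. Descending and gripping.

Emit:
jog_arm(delta_rot=[[0, 0, 0.05], [0, 0, 0], [0, 0, 0], [0, 0, 0], [0, 0, 0], [0, 0, 0], [0, 0, 0], [0, 0, 0], [0, 0, 0], [0, 0, 0]], offset=[[1, -1, -30], [0, 0, -30], [0, 0, -30], [0, 0, -25], [0, 0, -20], [0, 0, -10], [0, 0, 0], [0, 0, 0], [0, 0, 0], [0, 0, 0]], jaw=[100, 100, 100, 100, 100, 100, 100, 0, 0, 0])

```text
time: 2.7
eef_pos: [0.4836, 0.089, 0.0189]
eef_rot: [-0.025, 1.0, 0.0, 0.001]
wrist_force: [-0.6, -0.4, 0.0]
finger_gap: 0.0713
```

Emit:
jog_arm(delta_rot=[[0, 0, 0], [0, 0, 0], [0, 0, 0], [0, 0, 0], [0, 0, 0], [0, 0, 0]], offset=[[0, 0, 0], [0, 0, 0], [0, 0, 0], [0, 0, 0], [0, 0, 0], [0, 0, 0]], jaw=[0, 0, 0, 0, 0, 0])

```text
time: 3.2
eef_pos: [0.4831, 0.0879, 0.0182]
eef_rot: [-0.024, 1.0, -0.0, 0.0]
wrist_force: [-1.2, -2.6, 6.7]
finger_gap: 0.0498
```

Emit:
jog_arm(delta_rot=[[0, 0, 0], [0, 0, 0], [0, 0, 0], [0, 0, 0], [0, 0, 0], [0, 0, 0], [0, 0, 0], [0, 0, 0], [0, 0, 0], [0, 0, 0]], offset=[[0, 0, 5], [0, 0, 10], [0, 0, 15], [0, 0, 15], [0, 0, 10], [0, 0, 5], [0, 0, 0], [0, 0, 0], [0, 0, 0], [0, 0, 0]], jaw=[0, 0, 0, 0, 0, 0, 0, 0, 0, 0])

```text
time: 4.03
eef_pos: [0.482, 0.0883, 0.077]
eef_rot: [-0.024, 1.0, -0.0, -0.001]
wrist_force: [-0.3, -0.1, -2.3]
finger_gap: 0.05
```

Emit:
jog_arm(delta_rot=[[0, 0, 0], [0, 0, 0], [0, 0, 0], [0, 0, 0]], offset=[[0, 0, 0], [0, 0, 0], [0, 0, 0], [0, 0, 0]], jaw=[0, 0, 0, 0])

```text
time: 4.37
eef_pos: [0.4825, 0.0883, 0.0775]
eef_rot: [-0.024, 1.0, -0.0, -0.0]
wrist_force: [0.6, 0.3, -1.6]
finger_gap: 0.05
```

```bash
python3 -c "
from h import *
o=telemetry.get_obs();print(o['eef_pos'],o['wrist_force'],o['ft_torque'],o['joint_vel'],o['finger_gap'])
get_image('wrist');o=telemetry.get_obs();print(o['eef_pos'],o['wrist_force'],o['ft_torque'])
shot('side','s1')"
python3 - <<'E'
import numpy as np
import cv2
im=cv2.imread('pics/s1.png')[120:300,250:450];cv2.imwrite('pics/s1c.png',cv2.resize(im,None,fx=3,fy=3))
E
```

```text
[0.48252571 0.08833553 0.07747799] [ 0.55217791  0.33274247 -1.55720766] [0.01638311 0.00888497 0.00872196] [-1.63372959e-03 -3.59232683e-03  1.01574318e-03 -1.26657267e-03
 -1.06780256e-03 -1.82976198e-05  1.05199751e-03] 0.04997741873570324
[0.48259441 0.08835355 0.07753651] [ 0.50105109 -0.48720232 -3.0425321 ] [0.02457032 0.01568095 0.03480173]
```

View pics/s1c.png

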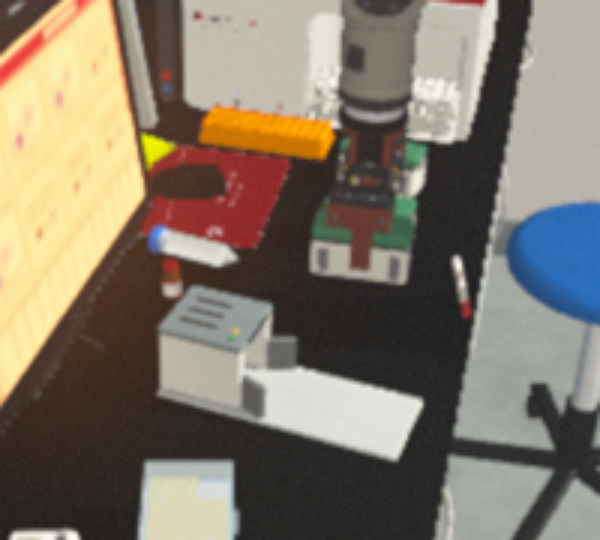

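The left cassette is clear of the top and weighs about 2.5–3 N, so it is empty. I'll lower it and compare it in the side camera with the first picture before letting go.

Emit:
jog_arm(delta_rot=[[0, 0, 0], [0, 0, 0], [0, 0, 0], [0, 0, 0], [0, 0, 0], [0, 0, 0], [0, 0, 0], [0, 0, 0]], offset=[[0, 0, -10], [0, 0, -15], [0, 0, -15], [0, 0, -10], [0, 0, -6], [0, 0, -2], [0, 0, 0], [0, 0, 0]], jaw=[0, 0, 0, 0, 0, 0, 0, 0])

```text
time: 5.13
eef_pos: [0.483, 0.0884, 0.0199]
eef_rot: [-0.024, 1.0, 0.0, 0.0]
wrist_force: [0.3, 0.8, -2.6]
finger_gap: 0.0498
```

Run:
```python
from h import *
o=telemetry.get_obs();print(o['eef_pos'],o['wrist_force'])
shot("side","s2")
shot("scene","c2")
for n in("side0","s2","scene0","c2"):
    z=np.load(f"pics/{n}.npz"); P=z["P"]; s="s"==n[0] and "c" not in n
    if s:  # +y face, outer 20mm each end
        for x0,x1 in((.430,.452),(.512,.533)):
            m=(P[...,0]>x0)&(P[...,0]<x1)&(P[...,2]>.015)&(P[...,2]<.05)&(P[...,1]>.08)&(P[...,1]<.14); print(n,m.sum(),np.median(P[m][:,1]))
    else:
        for y0,y1 in((.062,.08),(.088,.102)):
            m=(P[...,1]>y0)&(P[...,1]<y1)&(P[...,2]>.015)&(P[...,2]<.05)&(P[...,0]>.40)&(P[...,0]<.46); print(n,m.sum(),np.median(P[m][:,0]))
        for x0,x1 in((.430,.452),(.512,.533)):
            m=(P[...,0]>x0)&(P[...,0]<x1)&(P[...,2]>.015)&(P[...,2]<.05)&(P[...,1]>.03)&(P[...,1]<.08); print(n,"-y",m.sum(),np.median(P[m][:,1]))
```

```text
[0.48296832 0.08842286 0.01991234] [ 0.2675999   0.78998823 -2.62946608]
side0 53 0.10682080784764744
side0 50 0.11137867812318808
s2 57 0.11194611640573626
s2 55 0.11591982201224746
scene0 44 0.4314199244322582
scene0 26 0.43078076358800715
scene0 -y 100 0.05773126025899692
scene0 -y 55 0.06046045485929231
c2 98 0.4350932048348739
c2 30 0.43012924511806905
c2 -y 95 0.06366550145779579
c2 -y 38 0.0654343457927416
```

The cassette has moved about 5 mm in +y, because the arm drifted on the descent. I'll move it back before release.

Emit:
jog_arm(delta_rot=[[0, 0, 0], [0, 0, 0], [0, 0, 0], [0, 0, 0], [0, 0, 0], [0, 0, 0]], offset=[[0, -3, 0], [0, -2, 0], [0, 0, 0], [0, 0, -1], [0, 0, -1], [0, 0, 0]], jaw=[0, 0, 0, 0, 0, 0])

```text
time: 5.73
eef_pos: [0.4828, 0.0833, 0.0183]
eef_rot: [-0.024, 1.0, 0.0, 0.0]
wrist_force: [-3.0, -2.0, 7.5]
finger_gap: 0.05
```

Emit:
jog_arm(delta_rot=[[0, 0, 0], [0, 0, 0], [0, 0, 0], [0, 0, 0], [0, 0, 0], [0, 0, 0], [0, 0, 0], [0, 0, 0], [0, 0, 0], [0, 0, 0]], offset=[[0, 0, 0], [0, 0, 0], [0, 0, 0], [0, 0, 0], [0, 0, 0], [0, 0, 10], [0, 0, 25], [0, 0, 35], [0, 0, 35], [0, 0, 35]], jaw=[100, 100, 100, 100, 100, 100, 100, 100, 100, 100])

```text
time: 6.57
eef_pos: [0.4821, 0.083, 0.1597]
eef_rot: [-0.024, 1.0, -0.0, -0.0]
wrist_force: [0.4, 0.2, 0.3]
finger_gap: 0.0874
```

Emit:
jog_arm(delta_rot=[[0, 0, -0.25], [0, 0, -0.25], [0, 0, -0.25], [0, 0, -0.25], [0, 0, -0.25], [0, 0, -0.25], [0, 0, 0], [0, 0, 0]], offset=[[3, -25, 0], [3, -25, 0], [3, -25, 0], [3, -25, 0], [2, -25, 0], [2, -23, 0], [0, 0, 0], [0, 0, 0]], jaw=[100, 100, 100, 100, 100, 100, 100, 100])

```text
time: 7.23
eef_pos: [0.4985, -0.0658, 0.1582]
eef_rot: [0.055, 0.998, 0.0, 0.0]
wrist_force: [0.1, 0.7, 0.4]
finger_gap: 0.0877
```

```bash
python3 wm.py w3
```

```text
[-0.333   0.2848  0.405   2.0479 -0.1498  0.8361  1.6179] [ 0.4985 -0.0658  0.1582] yaw -6.359764374233511 [0.0929 0.7087 0.3888] 7.2333
[ 443  111   59  119 6243] (array([483.6,  81.7]), 110.0, 52.7, 2.9) z 0.06362374106127508
[ 292  150   54  106 5402] (array([499.2, -66.4]), 108.9, 50.3, -6.2) z 0.06361866083418563
[ 138  173   60  106 5321] (array([ 507. , -220.5]), 112.8, 53.9, -12.2) z 0.063475194908613
```

Emit:
jog_arm(delta_rot=[[0, 0, 0], [0, 0, 0], [0, 0, 0], [0, 0, 0], [0, 0, 0], [0, 0, 0], [0, 0, 0], [0, 0, 0]], offset=[[0, 0, -20], [0, 0, -25], [0, 0, -25], [0, 0, -25], [0, 0, -20], [0, 0, -15], [0, 0, -10], [0, 0, 0]], jaw=[100, 100, 100, 100, 100, 100, 100, 100])

```text
time: 7.95
eef_pos: [0.4974, -0.0631, 0.0161]
eef_rot: [0.053, 0.999, 0.0, -0.002]
wrist_force: [0.8, 0.6, 0.4]
finger_gap: 0.0883
```

Emit:
jog_arm(delta_rot=[[0, 0, 0], [0, 0, 0], [0, 0, 0], [0, 0, 0], [0, 0, 0], [0, 0, 0], [0, 0, 0], [0, 0, 0], [0, 0, 0]], offset=[[1, -3, 2], [0, 0, 0], [0, 0, 0], [0, 0, 0], [0, 0, 0], [0, 0, 0], [0, 0, 0], [0, 0, 0], [0, 0, 0]], jaw=[100, 100, 0, 0, 0, 0, 0, 0, 0])

```text
time: 8.7
eef_pos: [0.4997, -0.0673, 0.0198]
eef_rot: [0.054, 0.999, 0.0, 0.0]
wrist_force: [0.3, 0.5, 1.9]
finger_gap: 0.0495
```

Emit:
jog_arm(delta_rot=[[0, 0, 0], [0, 0, 0], [0, 0, 0], [0, 0, 0], [0, 0, 0], [0, 0, 0], [0, 0, 0], [0, 0, 0], [0, 0, 0], [0, 0, 0]], offset=[[0, 0, 0], [0, 0, 0], [0, 0, 5], [0, 0, 10], [0, 0, 15], [0, 0, 15], [0, 0, 10], [0, 0, 5], [0, 0, 0], [0, 0, 0]], jaw=[0, 0, 0, 0, 0, 0, 0, 0, 0, 0])

```text
time: 9.53
eef_pos: [0.4993, -0.0675, 0.0795]
eef_rot: [0.054, 0.999, 0.0, -0.0]
wrist_force: [0.1, 0.2, -5.0]
finger_gap: 0.0501
```

Emit:
jog_arm(delta_rot=[[0, 0, 0], [0, 0, 0], [0, 0, 0], [0, 0, 0]], offset=[[0, 0, 0], [0, 0, 0], [0, 0, 0], [0, 0, 0]], jaw=[0, 0, 0, 0])

```text
time: 9.87
eef_pos: [0.4993, -0.0677, 0.0792]
eef_rot: [0.054, 0.999, -0.0, -0.0]
wrist_force: [0.1, 0.1, -4.9]
finger_gap: 0.0497
```

```bash
python3 -c "
from h import *
F=[]
for i in range(6):
    get_image('wrist');F.append(telemetry.get_obs()['wrist_force'])
print(np.array(F).round(2),np.mean(F,0))"
```

```text
[[ 0.3  -0.18 -5.65]
 [-0.11 -0.   -6.71]
 [ 0.17  2.19 -6.71]
 [ 0.45 -0.08 -5.76]
 [ 0.74 -0.47 -5.96]
 [-0.32 -0.78 -6.51]] [ 0.20574832  0.11217239 -6.218367  ]
```

Emit:
jog_arm(delta_rot=[[0, 0, 0], [0, 0, 0], [0, 0, 0], [0, 0, 0], [0, 0, 0], [0, 0, 0], [0, 0, 0], [0, 0, 0]], offset=[[0, 1, -10], [0, 0, -15], [0, 0, -15], [0, 0, -10], [0, 0, -6], [0, 0, -2], [0, 0, 0], [0, 0, 0]], jaw=[0, 0, 0, 0, 0, 0, 0, 0])

```text
time: 10.83
eef_pos: [0.5, -0.0668, 0.022]
eef_rot: [0.054, 0.999, -0.0, 0.0]
wrist_force: [0.5, 0.2, -5.4]
finger_gap: 0.0498
```

The middle cassette reads about 6.2 N, so it is full. I'll set it down and check the right one as asked.

Emit:
jog_arm(delta_rot=[[0, 0, 0], [0, 0, 0], [0, 0, 0], [0, 0, 0], [0, 0, 0], [0, 0, 0], [0, 0, 0], [0, 0, 0], [0, 0, 0], [0, 0, 0]], offset=[[0, 0, -1.5], [0, 0, -1], [0, 0, 0], [0, 0, 0], [0, 0, 0], [0, 0, 0], [0, 0, 0], [0, 0, 10], [0, 0, 25], [0, 0, 35]], jaw=[0, 0, 0, 100, 100, 100, 100, 100, 100, 100])

```text
time: 11.67
eef_pos: [0.4977, -0.0666, 0.0887]
eef_rot: [0.054, 0.999, -0.0, -0.002]
wrist_force: [1.1, -0.2, -0.0]
finger_gap: 0.0875
```

Emit:
jog_arm(delta_rot=[[0, 0, 0], [0, 0, 0], [0, 0, -0.2], [0, 0, -0.2], [0, 0, -0.2], [0, 0, -0.2], [0, 0, -0.2], [0, 0, 0], [0, 0, 0], [0, 0, 0]], offset=[[0, 0, 35], [0, 0, 35], [1, -26, 0], [1, -26, 0], [1, -26, 0], [1, -26, 0], [1, -26, 0], [1, -23, 0], [0, 0, 0], [0, 0, 0]], jaw=[100, 100, 100, 100, 100, 100, 100, 100, 100, 100])

```text
time: 12.5
eef_pos: [0.5052, -0.2209, 0.1598]
eef_rot: [0.108, 0.994, -0.0, 0.0]
wrist_force: [0.1, 0.5, -0.3]
finger_gap: 0.0878
```

```bash
python3 wm.py w4
```

```text
[-0.0853  0.3728  0.4826  1.9416 -0.2211  0.8782  1.8661] [ 0.5052 -0.2209  0.1598] yaw -12.367850535171746 [ 0.1344  0.4752 -0.2646] 12.5
[ 603   51   37  126 4181] (array([485.2,  61.8]), 110.9, 32.5, 7.0) z 0.06287743023614874
[ 445  102   64  120 6440] (array([499. , -68.1]), 110.5, 53.7, -6.4) z 0.06361877528940398
[ 292  152   53  105 5305] (array([ 507.7, -222.8]), 108.8, 50.7, -12.4) z 0.0635898985590515
```

View pics/w4.png

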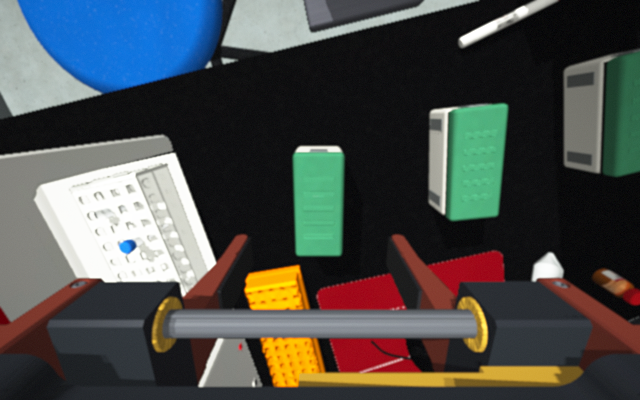

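The right cassette is centred between the fingers at (319,203) px. The analyser front and the amber rack are clear of the fingers. Descending, with a check before closing.

Emit:
jog_arm(delta_rot=[[0, 0, 0], [0, 0, 0], [0, 0, 0], [0, 0, 0], [0, 0, 0], [0, 0, 0], [0, 0, 0], [0, 0, 0], [0, 0, 0]], offset=[[2, -2, -20], [0, 0, -25], [0, 0, -25], [0, 0, -25], [0, 0, -20], [0, 0, -15], [0, 0, -10], [0, 0, 0], [0, 0, 0]], jaw=[100, 100, 100, 100, 100, 100, 100, 100, 100])

```text
time: 13.3
eef_pos: [0.5078, -0.2207, 0.0193]
eef_rot: [0.106, 0.994, 0.0, -0.0]
wrist_force: [0.2, -1.2, 0.1]
finger_gap: 0.0878
```

Emit:
jog_arm(delta_rot=[[0, 0, 0], [0, 0, 0], [0, 0, 0], [0, 0, 0], [0, 0, 0], [0, 0, 0], [0, 0, 0], [0, 0, 0], [0, 0, 0]], offset=[[-0.5, -1.5, 0], [0, 0, 0], [0, 0, 0], [0, 0, 0], [0, 0, 0], [0, 0, 0], [0, 0, 0], [0, 0, 0], [0, 0, 0]], jaw=[100, 100, 0, 0, 0, 0, 0, 0, 0])

```text
time: 14.05
eef_pos: [0.5071, -0.223, 0.0192]
eef_rot: [0.106, 0.994, 0.0, -0.0]
wrist_force: [-0.6, 0.0, 0.7]
finger_gap: 0.05
```

Emit:
jog_arm(delta_rot=[[0, 0, 0], [0, 0, 0], [0, 0, 0], [0, 0, 0], [0, 0, 0], [0, 0, 0], [0, 0, 0], [0, 0, 0], [0, 0, 0], [0, 0, 0]], offset=[[0, 0, 0], [0, 0, 0], [0, 0, 5], [0, 0, 10], [0, 0, 15], [0, 0, 15], [0, 0, 10], [0, 0, 5], [0, 0, 0], [0, 0, 0]], jaw=[0, 0, 0, 0, 0, 0, 0, 0, 0, 0])

```text
time: 14.88
eef_pos: [0.5071, -0.2229, 0.0792]
eef_rot: [0.106, 0.994, 0.0, 0.0]
wrist_force: [0.6, 0.4, -2.9]
finger_gap: 0.0499
```

```bash
python3 -c "
from h import *
F=[]
for i in range(6):
    get_image('wrist');F.append(telemetry.get_obs()['wrist_force'])
print(np.mean(F,0),telemetry.get_obs()['eef_pos'])"
```

```text
[-0.08456673  0.07461945 -2.74572642] [ 0.50672872 -0.22301772  0.07859347]
```

Emit:
jog_arm(delta_rot=[[0, 0, 0], [0, 0, 0], [0, 0, 0], [0, 0, 0], [0, 0, 0], [0, 0, 0], [0, 0, 0], [0, 0, 0]], offset=[[0, 0, -10], [0, 0, -15], [0, 0, -15], [0, 0, -10], [0, 0, -6], [0, 0, -2], [0, 0, 0], [0, 0, 0]], jaw=[0, 0, 0, 0, 0, 0, 0, 0])

```text
time: 15.85
eef_pos: [0.5074, -0.2233, 0.0214]
eef_rot: [0.106, 0.994, -0.0, 0.0]
wrist_force: [-0.2, -0.0, -2.5]
finger_gap: 0.05
```

The right one reads 2.7 N, so it is empty. The middle is the full one.

Emit:
jog_arm(delta_rot=[[0, 0, 0], [0, 0, 0], [0, 0, 0], [0, 0, 0], [0, 0, 0], [0, 0, 0], [0, 0, 0], [0, 0, 0], [0, 0, 0], [0, 0, 0]], offset=[[0, 0, -1.5], [0, 0, -1], [0, 0, 0], [0, 0, 0], [0, 0, 0], [0, 0, 0], [0, 0, 0], [0, 0, 10], [0, 0, 25], [0, 0, 35]], jaw=[0, 0, 0, 100, 100, 100, 100, 100, 100, 100])

```text
time: 16.68
eef_pos: [0.5052, -0.2225, 0.088]
eef_rot: [0.106, 0.994, 0.0, -0.003]
wrist_force: [0.3, 0.5, 0.1]
finger_gap: 0.0874
```

Emit:
jog_arm(delta_rot=[[0, 0, 0], [0, 0, 0], [0, 0, 0.2], [0, 0, 0.2], [0, 0, 0.2], [0, 0, 0.2], [0, 0, 0.2], [0, 0, 0], [0, 0, 0], [0, 0, 0]], offset=[[0, 0, 35], [0, 0, 35], [-1, 26, 0], [-1, 26, 0], [-1, 26, 0], [-1, 26, 0], [-1, 26, 0], [-1, 26, 0], [0, 0, 0], [0, 0, 0]], jaw=[100, 100, 100, 100, 100, 100, 100, 100, 100, 100])

```text
time: 17.52
eef_pos: [0.5012, -0.0658, 0.1593]
eef_rot: [0.053, 0.999, 0.0, 0.0]
wrist_force: [-0.2, -1.1, -0.2]
finger_gap: 0.0879
```

```bash
python3 wm.py w5
```

```text
[-0.3538  0.2901  0.4316  2.0424 -0.162   0.8405  1.636 ] [ 0.5012 -0.0658  0.1593] yaw -6.025335741837694 [-0.2265 -1.083  -0.1849] 17.5167
[ 442  109   59  119 6224] (array([483.8,  80.9]), 109.8, 52.8, 2.6) z 0.0636278489737388
[ 291  147   54  107 5390] (array([499.6, -67.3]), 109.7, 50.5, -6.1) z 0.0636119985461463
[ 137  170   59  106 5349] (array([ 507.6, -221.8]), 112.2, 53.9, -12.4) z 0.06349572323426708
```

Emit:
jog_arm(delta_rot=[[0, 0, 0], [0, 0, 0], [0, 0, 0], [0, 0, 0], [0, 0, 0], [0, 0, 0], [0, 0, 0], [0, 0, 0], [0, 0, 0]], offset=[[-1, -2, -20], [0, 0, -25], [0, 0, -25], [0, 0, -25], [0, 0, -20], [0, 0, -15], [0, 0, -10], [0, 0, 0], [0, 0, 0]], jaw=[100, 100, 100, 100, 100, 100, 100, 100, 100])

```text
time: 18.32
eef_pos: [0.5002, -0.0702, 0.0189]
eef_rot: [0.055, 0.998, -0.0, -0.0]
wrist_force: [0.1, 0.7, 0.4]
finger_gap: 0.0879
```

Emit:
jog_arm(delta_rot=[[0, 0, 0], [0, 0, 0], [0, 0, 0], [0, 0, 0], [0, 0, 0], [0, 0, 0], [0, 0, 0], [0, 0, 0], [0, 0, 0], [0, 0, 0]], offset=[[0, 0, 0], [0, 0, 0], [0, 0, 0], [0, 0, 0], [0, 0, 0], [0, 0, 0], [0, 0, 0], [0, 0, 0], [0, 0, 0], [0, 0, 0]], jaw=[0, 0, 0, 0, 0, 0, 0, 0, 0, 0])

```text
time: 19.15
eef_pos: [0.5005, -0.0682, 0.019]
eef_rot: [0.054, 0.999, 0.001, 0.0]
wrist_force: [-1.2, 5.0, 5.8]
finger_gap: 0.05
```

Emit:
jog_arm(delta_rot=[[0, 0, 0], [0, 0, 0], [0, 0, 0], [0, 0, 0], [0, 0, 0], [0, 0, 0], [0, 0, 0], [0, 0, 0], [0, 0, 0], [0, 0, 0]], offset=[[0, 0, 5], [0, 0, 10], [0, 0, 15], [0, 0, 20], [0, 0, 20], [0, 0, 20], [0, 0, 20], [0, 0, 10], [0, 0, 5], [0, 0, 0]], jaw=[0, 0, 0, 0, 0, 0, 0, 0, 0, 0])

```text
time: 19.98
eef_pos: [0.5002, -0.0693, 0.1443]
eef_rot: [0.054, 0.999, 0.0, 0.001]
wrist_force: [-0.4, 0.3, -6.6]
finger_gap: 0.0496
```

Emit:
jog_arm(delta_rot=[[0, 0, 0], [0, 0, 0], [0, 0, 0], [0, 0, 0], [0, 0, 0], [0, 0, 0], [0, 0, 0], [0, 0, 0], [0, 0, 0], [0, 0, 0]], offset=[[-1, 10, 0], [-2, 20, 0], [-3, 25, 0], [-3, 25, 0], [-3, 25, 0], [-3, 25, 0], [-3, 25, 0], [-3, 25, 0], [-3, 25, 0], [-3, 25, 0]], jaw=[0, 0, 0, 0, 0, 0, 0, 0, 0, 0])

```text
time: 20.82
eef_pos: [0.4714, 0.1624, 0.1422]
eef_rot: [0.054, 0.999, -0.001, -0.001]
wrist_force: [-0.3, -0.7, -5.5]
finger_gap: 0.05
```

Emit:
jog_arm(delta_rot=[[0, 0, -0.1], [0, 0, -0.1], [0, 0, 0], [0, 0, 0], [0, 0, 0], [0, 0, 0], [0, 0, 0], [0, 0, 0]], offset=[[-2, 25, 0], [-2, 25, 0], [-1, 25, 0], [0, 20, 0], [0, 15, 0], [0, 7, 0], [0, 0, 0], [0, 0, 0]], jaw=[0, 0, 0, 0, 0, 0, 0, 0])

```text
time: 21.48
eef_pos: [0.4678, 0.2768, 0.143]
eef_rot: [0.065, 0.998, -0.001, -0.0]
wrist_force: [0.1, -1.4, -6.0]
finger_gap: 0.05
```

```bash
python3 wm.py w6
```

```text
[-0.9009  0.3665  0.3122  1.9635 -0.148   0.8351  0.9329] [0.4678 0.2768 0.143 ] yaw -7.4271685670153325 [ 0.1161 -1.3948 -5.9621] 21.4833
[  265   180   109   130 12994] (array([508.2, 271. ]), 139.3, 99.3, -7.4) z 0.1875481009441915
[  80  192   92  108 5791] (array([483.2,  87. ]), 111.0, 58.1, 2.5) z 0.06340290516633683
[ 274  338   91   33 2882] (array([637.6, 254. ]), 99.5, 45.6, 82.6) z 0.1876019828698764
```

View pics/w6.png

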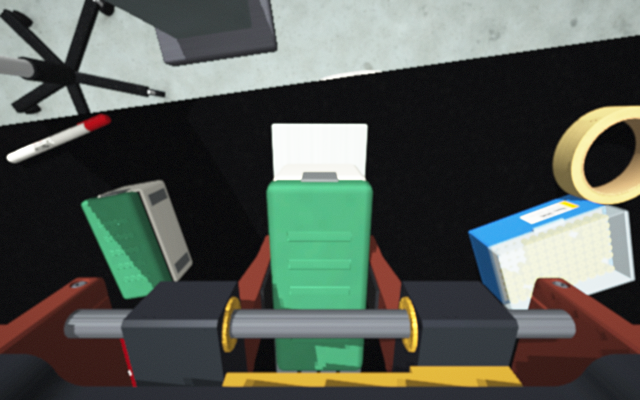

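The cassette is held level over the tray, with its lid at u 268–372. The tray's front end shows at u 272–367, v 124–180. I'll compute the alignment from these edges.

Run:
```python
from h import *
k=cal("wrist"); f,cx,cy,R,t,_=k; C=-R.T@t
im=cv2.imread("pics/w6.png"); g=cv2.cvtColor(im,cv2.COLOR_BGR2GRAY); hsv=cv2.cvtColor(im,cv2.COLOR_BGR2HSV)
def ray(u,v,h):
    d=R.T@np.array([(u-cx)/f,(v-cy)/f,1]); return ((C+d*(h-C[2])/d[2])*1000)[:2]
m=cv2.inRange(hsv,(65,70,40),(92,255,255))
def go(name,rows,mask,h):
    A=np.array([[ray(x[0]-.5,v,h),ray(x[-1]+.5,v,h)] for v in rows for x in [np.where(mask[v,255:390])[0]+255]])
    mid=A.mean(1); vx,vy,x0,y0=cv2.fitLine(mid.astype(np.float32),cv2.DIST_HUBER,0,.01,.01).ravel()
    w=np.linalg.norm(A[:,1]-A[:,0],axis=1).mean()
    e=[np.degrees(np.arctan2(*((lambda l:(l[1],l[0]))(cv2.fitLine(A[:,i].astype(np.float32),cv2.DIST_HUBER,0,.01,.01).ravel())))) for i in(0,1)]
    print(name,"mid",x0,y0,"ang",np.degrees(np.arctan(vy/vx)),"edges",e,"w",w, "y@468",y0+(468-x0)*np.tan(np.radians(-7.5)))
go("tray",range(130,174,2),g>150,.006)
go("cass",range(195,260,3),m>0,.1866)
u=np.arange(285,360,5)
F=np.array([ray(x,np.where(g[100:170,x]>150)[0][0]+99.5,.006) for x in u]); print("front",F.mean(0), F[0],F[-1])
N=np.array([ray(x,np.where(m[165:250,x]>0)[0][0]+164.5,.1866) for x in (280,290,350,360)]); print("cass near",N.mean(0))
```

```text
tray mid 420.92236 281.65546 ang -7.5142884 edges [np.float32(-8.180936), np.float32(-7.862887)] w 100.60855954897079 y@468 275.4575680884332
cass mid 438.618 279.82715 ang -6.9894013 edges [np.float32(-5.5522127), np.float32(-8.528817)] w 48.20998682925604 y@468 275.95893626404813
front [392.48929746 286.46679639] [387.71849287 250.20778289] [397.25935489 322.72013137]
cass near [411.1455908  283.75598673]
```

Emit:
jog_arm(delta_rot=[[0, 0, 0], [0, 0, 0], [0, 0, 0], [0, 0, 0], [0, 0, 0], [0, 0, 0], [0, 0, 0], [0, 0, 0]], offset=[[0, 0, -10], [0, 0, -20], [0, 0, -25], [0, 0, -25], [0, 0, -20], [0, 0, -8], [0, 0, 0], [0, 0, 0]], jaw=[0, 0, 0, 0, 0, 0, 0, 0])

```text
time: 22.2
eef_pos: [0.4685, 0.2772, 0.0358]
eef_rot: [0.065, 0.998, -0.0, -0.0]
wrist_force: [0.1, 0.4, -5.4]
finger_gap: 0.0501
```

Run:
```python
from h import *
o=telemetry.get_obs();print(o['eef_pos'],o['wrist_force'])
shot("scene","c7"); shot("side","s7")
a=cv2.imread("pics/c7.png")[130:250,190:340];b=cv2.imread("pics/s7.png")[190:310,270:420]
cv2.imwrite("pics/x7.png",np.vstack([cv2.resize(i,None,fx=2.5,fy=2.5,interpolation=2) for i in(a,b)]) if 0 else np.hstack([cv2.resize(i,None,fx=2.6,fy=2.6) for i in(a,b)]))
```

```text
[0.46849994 0.27719115 0.03576893] [ 0.10194585  0.40848139 -5.40478041]
```

View pics/x7.png

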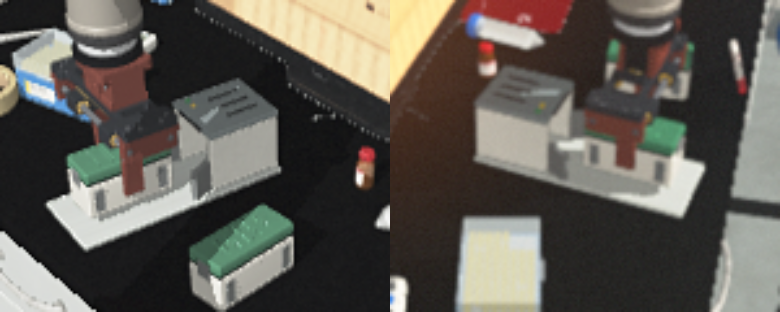

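Both views show the cassette over the tray, in line with the channel and in front of the guides. I'll lower it the last 11 mm until it touches.

Emit:
jog_arm(delta_rot=[[0, 0, 0], [0, 0, 0], [0, 0, 0], [0, 0, 0], [0, 0, 0], [0, 0, 0]], offset=[[0, 0, -4], [0, 0, -3], [0, 0, -2], [0, 0, -1], [0, 0, -1], [0, 0, 0]], jaw=[0, 0, 0, 0, 0, 0])

```text
time: 22.8
eef_pos: [0.468, 0.2779, 0.025]
eef_rot: [0.065, 0.998, 0.0, -0.0]
wrist_force: [-2.8, -0.7, -0.7]
finger_gap: 0.0498
```

Emit:
jog_arm(delta_rot=[[0, 0, 0], [0, 0, 0], [0, 0, 0], [0, 0, 0], [0, 0, 0], [0, 0, 0], [0, 0, 0], [0, 0, 0], [0, 0, 0], [0, 0, 0]], offset=[[0, 0, 0], [0, 0, 0], [0, 0, 0], [0, 0, 0], [0, 0, 0], [0, 0, 5], [0, 0, 20], [0, 0, 30], [0, 0, 30], [0, 0, 0]], jaw=[100, 100, 100, 100, 100, 100, 100, 100, 100, 100])

```text
time: 23.63
eef_pos: [0.4713, 0.2796, 0.115]
eef_rot: [0.065, 0.998, 0.003, 0.003]
wrist_force: [0.9, -0.8, -1.0]
finger_gap: 0.0881
```

Emit:
jog_arm(delta_rot=[[0, 0, 0], [0, 0, 0], [0, 0, 0], [0, 0, 0], [0, 0, 0], [0, 0, 0], [0, 0, 0], [0, 0, 0], [0, 0, 0], [0, 0, 0]], offset=[[-15, 2, 0], [-20, 3, 0], [-20, 3, 0], [-20, 2.5, 0], [-14, 1.5, 0], [0, 0, 0], [0, 0, 0], [0, 0, 0], [0, 0, 0], [0, 0, 0]], jaw=[0, 0, 0, 0, 0, 0, 0, 0, 0, 0])

```text
time: 24.47
eef_pos: [0.3802, 0.2897, 0.1097]
eef_rot: [0.065, 0.998, 0.0, 0.0]
wrist_force: [0.6, 0.4, -0.5]
finger_gap: 0.0246
```

```bash
python3 wm.py w8
```

```text
[-1.0296  0.3165  0.2937  2.1361 -0.1388  0.706   0.7965] [0.3802 0.2897 0.1097] yaw -7.471910114855785 [ 0.6295  0.4432 -0.479 ] 24.4667
[ 293  257   53   53 2396] (array([437.1, 281.8]), 53.1, 47.4, -7.5) z 0.06987194460463395
[ 121  338   49   50 1831] (array([504.6, 102. ]), 62.0, 40.1, -7.5) z 0.06347280099009003
[ 294  338   52   26 1287] (array([511.3, 272.6]), 49.3, 30.6, 82.5) z 0.06987296810020922
```

View pics/w8.png

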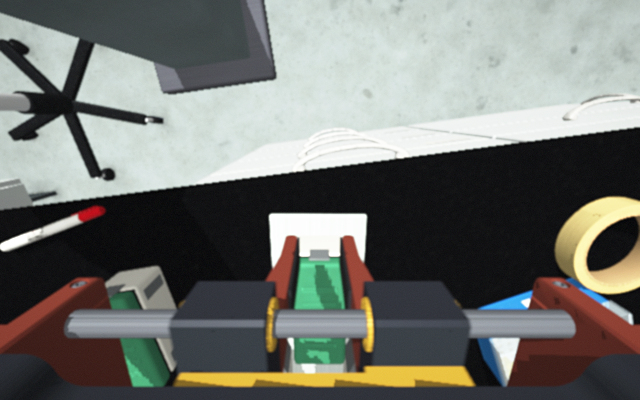

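The cassette stands on the tray in front of the fingers at (320,280) px, with its near end at x≈411 mm. I'll keep the fingers slightly apart for a two-point push, lower them and push along the bay axis.

Emit:
jog_arm(delta_rot=[[0, 0, 0], [0, 0, 0], [0, 0, 0], [0, 0, 0], [0, 0, 0], [0, 0, 0], [0, 0, 0]], offset=[[0, 0, -15], [0, 0, -20], [0, 0, -20], [0, 0, -15], [0, 0, -10], [0, 0, 0], [0, 0, 0]], jaw=[23, 23, 23, 23, 23, 23, 23])

```text
time: 25.1
eef_pos: [0.3793, 0.2896, 0.0295]
eef_rot: [0.065, 0.998, -0.0, -0.0]
wrist_force: [0.0, 0.1, 0.4]
finger_gap: 0.0206
```

Emit:
jog_arm(delta_rot=[[0, 0, 0], [0, 0, 0], [0, 0, 0], [0, 0, 0], [0, 0, 0], [0, 0, 0], [0, 0, 0], [0, 0, 0], [0, 0, 0], [0, 0, 0]], offset=[[5, -0.6, 0], [5, -0.7, 0], [5, -0.6, 0], [5, -0.7, 0], [5, -0.6, 0], [5, -0.7, 0], [5, -0.6, 0], [5, -0.7, 0], [5, -0.6, 0], [0, 0, 0]], jaw=[23, 23, 23, 23, 23, 23, 23, 23, 23, 23])

```text
time: 25.93
eef_pos: [0.4244, 0.2841, 0.0297]
eef_rot: [0.065, 0.998, 0.0, -0.0]
wrist_force: [-1.1, 0.4, 1.3]
finger_gap: 0.0201
```

Emit:
jog_arm(delta_rot=[[0, 0, 0], [0, 0, 0], [0, 0, 0], [0, 0, 0], [0, 0, 0], [0, 0, 0], [0, 0, 0], [0, 0, 0], [0, 0, 0], [0, 0, 0]], offset=[[5, -0.6, 0], [5, -0.7, 0], [5, -0.6, 0], [5, -0.7, 0], [5, -0.6, 0], [5, -0.7, 0], [5, -0.6, 0], [5, -0.7, 0], [5, -0.6, 0], [5, -0.7, 0]], jaw=[23, 23, 23, 23, 23, 23, 23, 23, 23, 23])

```text
time: 26.77
eef_pos: [0.4747, 0.2774, 0.0295]
eef_rot: [0.065, 0.998, -0.0, 0.0]
wrist_force: [-1.9, 1.0, -2.1]
finger_gap: 0.02
```

Run:
```python
from h import *
shot("scene","c9"); shot("side","s9")
a=cv2.imread("pics/c9.png")[130:250,190:340];b=cv2.imread("pics/s9.png")[190:310,270:420]
cv2.imwrite("pics/x9.png",np.hstack([cv2.resize(i,None,fx=2.6,fy=2.6) for i in(a,b)]))
```

```text
(no output)
```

View pics/x9.png

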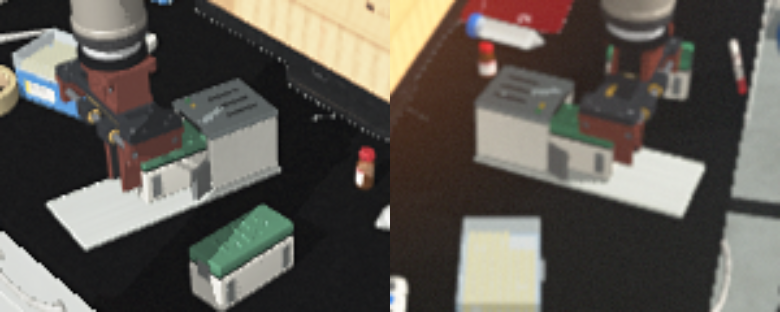

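The cassette is square between the guides and its front is already under the hood. Continuing.

Emit:
jog_arm(delta_rot=[[0, 0, 0], [0, 0, 0], [0, 0, 0], [0, 0, 0], [0, 0, 0], [0, 0, 0], [0, 0, 0], [0, 0, 0], [0, 0, 0]], offset=[[5, -0.6, 0], [5, -0.7, 0], [5, -0.6, 0], [5, -0.7, 0], [4, -0.6, 0], [4, -0.5, 0], [3, -0.4, 0], [2, -0.2, 0], [2, -0.3, 0]], jaw=[23, 23, 23, 23, 23, 23, 23, 23, 23])

```text
time: 27.62
eef_pos: [0.509, 0.2731, 0.0297]
eef_rot: [0.065, 0.998, 0.0, -0.0]
wrist_force: [-6.3, 1.0, 5.6]
finger_gap: 0.0201
```

Emit:
jog_arm(delta_rot=[[0, 0, 0], [0, 0, 0], [0, 0, 0], [0, 0, 0]], offset=[[1.5, -0.2, 0], [1.5, -0.2, 0], [1, -0.1, 0], [0, 0, 0]], jaw=[23, 23, 23, 23])

```text
time: 27.95
eef_pos: [0.5133, 0.2725, 0.0297]
eef_rot: [0.065, 0.998, 0.0, 0.0]
wrist_force: [-4.8, 2.0, 3.1]
finger_gap: 0.0205
```

Emit:
jog_arm(delta_rot=[[0, 0, 0], [0, 0, 0], [0, 0, 0], [0, 0, 0], [0, 0, 0]], offset=[[1.5, -0.2, 0], [1.5, -0.2, 0], [1, -0.1, 0], [1, -0.1, 0], [0, 0, 0]], jaw=[23, 23, 23, 23, 23])

```text
time: 28.37
eef_pos: [0.5183, 0.2719, 0.0297]
eef_rot: [0.065, 0.998, 0.0, 0.0]
wrist_force: [-3.6, 0.9, 2.3]
finger_gap: 0.0203
```

Emit:
jog_arm(delta_rot=[[0, 0, 0], [0, 0, 0], [0, 0, 0], [0, 0, 0]], offset=[[1, -0.1, 0], [1, -0.1, 0], [1, -0.2, 0], [0, 0, 0]], jaw=[23, 23, 23, 23])

```text
time: 28.7
eef_pos: [0.5211, 0.2716, 0.0296]
eef_rot: [0.064, 0.998, 0.0, -0.0]
wrist_force: [-3.3, 0.4, 2.7]
finger_gap: 0.0202
```

Emit:
jog_arm(delta_rot=[[0, 0, 0], [0, 0, 0], [0, 0, 0], [0, 0, 0]], offset=[[1, -0.1, 0], [1, -0.1, 0], [1, -0.2, 0], [0, 0, 0]], jaw=[23, 23, 23, 23])

```text
time: 29.03
eef_pos: [0.5209, 0.2715, 0.0294]
eef_rot: [0.064, 0.998, -0.0, -0.003]
wrist_force: [-13.3, 1.0, 9.0]
finger_gap: 0.0201
```

The arm stopped at x=0.521 and the force jumped to 13 N, so the cassette is on the back stop. Backing off and checking.

Emit:
jog_arm(delta_rot=[[0, 0, 0], [0, 0, 0], [0, 0, 0], [0, 0, 0], [0, 0, 0], [0, 0, 0], [0, 0, 0], [0, 0, 0], [0, 0, 0], [0, 0, 0]], offset=[[-3, 0.4, 0], [-5, 0.6, 0], [-15, 2, 0], [-20, 2.6, 0], [-20, 2.6, 0], [-10, 1.3, 20], [0, 0, 35], [0, 0, 40], [0, 0, 40], [0, 0, 0]], jaw=[23, 23, 23, 23, 23, 23, 23, 23, 23, 23])

```text
time: 29.87
eef_pos: [0.4562, 0.2828, 0.1721]
eef_rot: [0.065, 0.998, 0.005, 0.005]
wrist_force: [0.4, 0.1, -0.6]
finger_gap: 0.0207
```

Emit:
jog_arm(delta_rot=[[0, 0, 0], [0, 0, 0], [0, 0, 0], [0, 0, 0], [0, 0, 0], [0, 0, 0]], offset=[[-15, 10, 20], [-20, 30, 20], [-20, 30, 0], [-10, 30, 0], [-10, 30, 0], [0, 0, 0]], jaw=[100, 100, 100, 100, 100, 100])

```text
time: 30.37
eef_pos: [0.3734, 0.4176, 0.2049]
eef_rot: [0.061, 0.998, 0.002, 0.0]
wrist_force: [0.2, -0.3, 0.6]
finger_gap: 0.0566
```

Run:
```python
from h import *
from m import rect
shot("scene","cF"); shot("side","sF")
a=cv2.imread("pics/cF.png")[130:310,190:410];b=cv2.imread("pics/sF.png")[130:310,270:420]
cv2.imwrite("pics/xF.png",np.hstack([cv2.resize(i,None,fx=2,fy=2) for i in(a,b)]))
u=np.array([.9914,-.1305]);n=np.array([.1305,.9914]);O=np.array([.525,.272])
for t in("cF","sF"):
    z=np.load(f"pics/{t}.npz");P=z["P"];hsv=cv2.cvtColor(z["im"],cv2.COLOR_BGR2HSV)
    B=(P[...,:2]-O); bx=B@u*1000; by=B@n*1000
    m=cv2.inRange(hsv,(65,70,40),(92,255,255))>0
    q=m&(abs(by)<40)&(bx>-60)&(bx<60)&(P[...,2]>.05)&(P[...,2]<.08)
    print(t,"lid",q.sum(),"bx",np.percentile(bx[q],[1,99]),"by",np.percentile(by[q],[1,99]),"z",np.median(P[q][:,2]))
    f=(abs(by)<24)&(bx>-20)&(bx<30)&(P[...,2]>.015)&(P[...,2]<.055)
    if f.sum(): print("face",f.sum(),np.percentile(bx[f],[10,50,90]))
    k,l,s,_=cv2.connectedComponentsWithStats(m.astype(np.uint8))
    for i in range(1,k):
        p=P[l==i]; p=p[abs(p[:,2]-.062)<.01]
        if len(p)>100: print(rect(p))
```

```text
cF lid 158 bx [ 6.88869303 42.52677534] by [-30.19928002  18.52028746] z 0.06664619908098196
face 85 [ 6.27141628  7.81440747 10.58103339]
(array([549.3, 263.3]), 50.1, 37.4, 81.1)
(array([483.6,  81. ]), 110.9, 51.5, 2.7)
(array([ 507.4, -225.8]), 111.0, 52.1, -12.5)
sF lid 127 bx [ 7.05805314 38.85598558] by [-23.75467928  27.91419333] z 0.0646674825750472
face 84 [ 5.0880234   6.90001052 20.27819593]
(array([ 517. , -219.8]), 89.7, 56.1, -12.5)
(array([502.5,  87.5]), 68.1, 54.1, 1.7)
(array([547.4, 270.7]), 53.0, 33.5, 82.8)
```

View pics/xF.png

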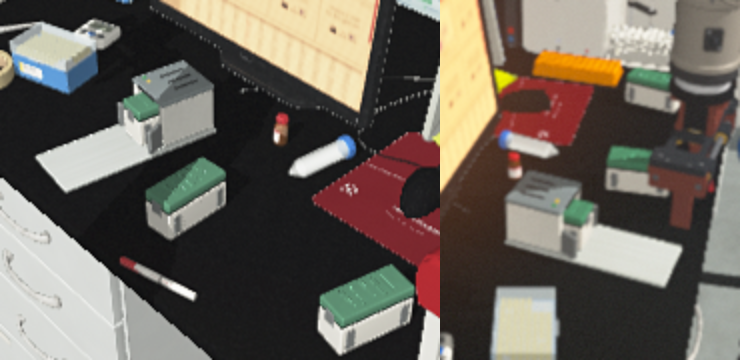

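The final views show the cassette under the hood with its near end at bay x ≈ 5–7 mm, against the nominal 5 mm. The empties stand within about 2 mm of where they started, and the arm is clear.

```bash
python3 -c "
from h import *
print(bot.hand_in(), telemetry.get_obs()['time'])"
```

```text
the job is handed in; nothing more can be done
the job is handed in; nothing more can be done
```

The full cassette was the middle one. It is now lengthwise on the bay's tray, pushed in under the hood against the back stop, and the job is handed in at about 31 s of the 72 s allowed.

- **Weighing:** I lifted all three from left to right. The left read about 2.5 N (fewer, noisier readings), the middle about 6.2 N and the right about 2.7 N. The middle one was set back down until the right had been weighed.
- **Push:** friction was 2–6 N until the arm stopped moving and the force jumped to 13 N. I took that as the back stop.
- **Final check in the bay:** the cassette is level and square in the channel. Its near end measures 7–8 mm in the bay frame against the nominal 5 mm. Estimates of the bay's origin differed by about 2 mm, which covers most of that gap, so the stop force is the better evidence.
- **Empties:** both are within about 2 mm of their first measured positions. The left one was carried about 5 mm off because the arm drifted on the descent, and I corrected that before letting go.
- **Bystanders:** in the final pictures nothing else on the bench looks moved, and the arm is clear of everything. I checked this by eye and did not measure it.

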